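Gauge the bowl floors and present the thinnest

TASK

Measure the floors of the three clay bowls on the sliding carrier: take the pockets in the order of their rivets (one, two, three), each time slide the carrier until the middle of that pocket's bowl is under the gauge's spindle, press the spindle's cap gently until its foot stands firmly on the bowl's floor for a moment, and let it spring back up. Then slide the bowl with the thinnest floor, where the spindle went down farthest, back to centre under the raised spindle and leave it there, with all bowls still standing in their pockets and everything else on the bench left alone.

Things in the scene. Friction and masses are not known exactly. Their poses are not given: they have to be found in the camera images.
- slides: the x-y slides, fixed to the table: grey base plate 240 x 300 x 12 mm, on it a saddle and the carrier. Origin at the middle of the plate, on the table; x points from the handle to the gauge's column (the upper slide's way), y along the lower slide, z up. The pocket and handle positions below are in these directions
- stand: the depth gauge's stand, fixed to the table behind the slides. Origin on the table plumb below the spindle; x points to the column (44 x 70 mm, 162 mm high, 200 mm along +x, on a dark foot 100 x 240 mm); its arm (36 mm wide, 122 to 152 mm above the table) reaches over the carrier to the sleeve (38 mm across, 102 to 154 mm high) in which the spindle runs
- spindle: upright steel spindle, the fixed pointer of the gauge, 12 mm thick with a rounded foot; origin at the foot. The foot hangs 94 mm above the table at rest (10 mm above the bowls' rims), goes straight down up to 46 mm when the cap is pressed, and is returned by a light spring (1 to 2 N). In a bowl it stops at 51, 57 or 63 mm above the table
- cap_top (a point): middle of the flat top of the black press cap (40 mm across) on the spindle, 121 mm above the foot (215 mm above the table at rest). The cap gives up to 12 mm on the spindle against a spring of 0.6 N per mm (1.8 N preload), so pressing force builds up softly once the foot stands on something; then it is solid
- saddle (a joint): lower slide (m): the saddle with the carrier along the slides' y, -0.070 to 0.070, 0 in the middle; friction about 1.5 N, stays where left
- carrier (a joint): upper slide (m): the carrier along the slides' x, -0.062 to 0.062, 0 in the middle; friction about 1.5 N, stays where left
- handle_top (a point): middle of the top of the dark wooden handle, an upright post 22 mm thick and 62 mm tall (46 to 108 mm above the table) on a tongue at the robot's side of the carrier, 138 mm from the carrier's middle. It moves the carrier on both slides
- pocket_1 (a point): centre, on the carrier's top (46 mm above the table), of the pocket marked with one rivet: four steel pins 9 mm high around a bowl's foot, about 1 mm play; front left: 37 mm towards the handle and 40 mm to +y from the carrier's middle. The aluminium carrier is 172 x 184 mm, the rivets lie at its edge beside the pocket
- pocket_2 (a point): centre, on the carrier's top (46 mm above the table), of the pocket marked with two rivets: four steel pins 9 mm high around a bowl's foot, about 1 mm play; front right: 37 mm towards the handle and 40 mm to -y from the carrier's middle. The aluminium carrier is 172 x 184 mm, the rivets lie at its edge beside the pocket
- pocket_3 (a point): centre, on the carrier's top (46 mm above the table), of the pocket marked with three rivets: four steel pins 9 mm high around a bowl's foot, about 1 mm play; far middle: 37 mm away from the handle, on the centre line from the carrier's middle. The aluminium carrier is 172 x 184 mm, the rivets lie at its edge beside the pocket
- bowl_a: reddish clay bowl, 64 mm across, 38 mm high, walls 5 mm, inside 54 mm across, in one of the three pockets (varies). The three look alike from outside; their floors are 5, 11 and 17 mm thick; which is which is not told and has to be felt with the spindle. A small mark shows the middle of the floor. Origin at the centre of the underside
- bowl_b: reddish clay bowl, 64 mm across, 38 mm high, walls 5 mm, inside 54 mm across, in one of the three pockets (varies). The three look alike from outside; their floors are 5, 11 and 17 mm thick; which is which is not told and has to be felt with the spindle. A small mark shows the middle of the floor. Origin at the centre of the underside
- bowl_c: reddish clay bowl, 64 mm across, 38 mm high, walls 5 mm, inside 54 mm across, in one of the three pockets (varies). The three look alike from outside; their floors are 5, 11 and 17 mm thick; which is which is not told and has to be felt with the spindle. A small mark shows the middle of the floor. Origin at the centre of the underside
- closed_pot: round lidded clay pot, 104 mm across, 81 mm high, on a dark turntable 42 mm high; a bystander, to be left alone. Origin at its underside (tools: on the table below)
- brush: brush, 170 mm long; a bystander, to be left alone. Origin at its underside (tools: on the table below)
- scraper: spatula-like scraper, 180 mm long; a bystander, to be left alone. Origin at its underside (tools: on the table below)
- jar: jar with steel lid, 60 mm across, 85 mm high, beside the slides' base plate on the right; a bystander, to be left alone. Origin at its underside (tools: on the table below)
- cutter: steel ring cutter, 68 mm across, 30 mm high, beside the slides' base plate on the left; a bystander, to be left alone. Origin at its underside (tools: on the table below)
- rib: wooden rib, 90 x 50 x 8 mm; a bystander, to be left alone. Origin at its underside (tools: on the table below)
- vial: small capped jar, 28 mm across, 60 mm high, standing at the left of the slides, towards the robot; a bystander, to be left alone. Origin at its underside (tools: on the table below)
Mind the look-alikes: they are no part of the job. What is shaped like the bowl_c but yellow is not meant.

How it is judged (in metres and radians):
On the way, in this order (a step that is already met when the one before it is completed fails the run):
1. the one-rivet pocket's bowl is gauged: the pocket within 6 mm of plumb under the spindle, the spindle's foot pressed on the bowl at over 1.5 N for 0.3 s (horizontal distance between pocket_1 and spindle below 0.006 m and height (world z) of spindle below 0.075 m and (contact force between spindle and bowl_a above 1.5 N or contact force between spindle and bowl_b above 1.5 N or contact force between spindle and bowl_c above 1.5 N)), for 0.3 s.
2. the two-rivet pocket's bowl is gauged: the pocket within 6 mm of plumb under the spindle, the spindle's foot pressed on the bowl at over 1.5 N for 0.3 s (horizontal distance between pocket_2 and spindle below 0.006 m and height (world z) of spindle below 0.075 m and (contact force between spindle and bowl_a above 1.5 N or contact force between spindle and bowl_b above 1.5 N or contact force between spindle and bowl_c above 1.5 N)), for 0.3 s.
3. the three-rivet pocket's bowl is gauged: the pocket within 6 mm of plumb under the spindle, the spindle's foot pressed on the bowl at over 1.5 N for 0.3 s (horizontal distance between pocket_3 and spindle below 0.006 m and height (world z) of spindle below 0.075 m and (contact force between spindle and bowl_a above 1.5 N or contact force between spindle and bowl_b above 1.5 N or contact force between spindle and bowl_c above 1.5 N)), for 0.3 s.
At the end, for the whole second after the job is handed in: The bowl with the thinnest floor stands centred within 6 mm (horizontally) under the spindle, the spindle is up again (foot at least 90 mm above the table), and all three bowls stand upright, at rest, down on the carrier in their pockets (horizontal distance between bowl_b and spindle below 0.006 m and height (world z) of spindle above 0.09 m and z of each of bowl_a, bowl_b, bowl_c in the frame of pocket_1 below 0.003 m and angle between each of bowl_a, bowl_b, bowl_c's own z axis and vertical below 0.06 rad and linear speed of each of bowl_a, bowl_b, bowl_c below 0.01 m/s); the robot touches nothing.
It fails at once if a bowl is pressed by the spindle with more than 25 N (contact force between spindle and bowl_a above 25 N or contact force between spindle and bowl_b above 25 N or contact force between spindle and bowl_c above 25 N).
It fails at once if a bystander is moved by more than 30 mm (distance of any of closed_pot, brush, scraper, jar, cutter, rib, vial from where it was at the start of the episode above 0.03 m).
It fails at once if a bowl is lifted more than 12 mm off the carrier (out of its pocket) (z of any of bowl_a, bowl_b, bowl_c in the frame of pocket_1 above 0.012 m).
It also fails if it takes over 72 s, if anything falls off the work surface, if the arm or the gripper's body presses on something with over 40 N, if the wrist force passes 120 N, or if a joint passes its speed limit or range.

ROBOT

A 6-joint arm with a two-finger parallel gripper is mounted at the origin on the work surface. World frame = base frame: x ahead of the robot, y to its left, z up, the work surface at z = 0. Lengths are in mm, angles in rad, forces in N, time in s.
With the tool pointing down it reaches from about 400 to 925 mm from the base axis. Payload 12.5 kg.
Tool frame: the origin (TCP) lies at the very end of the fingers, on their centre line; the grasp point (between the pads) lies behind it (env.grip_depth is the z of the grasp point in the tool frame, in mm); z points along the fingers, y is the line along which they close (so a half turn about z gives the same grasp; the last joint's range is limited). The gripper opens to 95 mm and grips with 3 to 60 N. Pads are 20 mm wide; open, the fingers measure 119 mm over their backs; the gripper's body (75 mm by 180 mm) begins 59 mm behind the grasp point.
Start: joints at [1.042, 0.491, 1.559, -0, 1.092, -0.106], TCP at [256.433, 569.99, 214.661] pointing down, gripper open.
Joint ranges: [-3.1, 3.1], [-0.84, 2.19], [0.05, 2.79], [-1.13, 4.28], [0.06, 2.93], [-2.69, 2.69]. Speed limits (rad/s): [2.22, 2.22, 2.79, 3.14, 3.14, 3.14].

INTERFACE

Orientations are given as [roll, pitch, yaw] about the fixed x, y, z axes, in that order (R = Rz(yaw) Ry(pitch) Rx(roll)).
In Python, from cell import env, optics gives the robot as it stands.
- The arm moves only by the tool step_arm, never from a script. Its argument "moves" is a list of rows, each an object of numbers: "tx", "ty", "tz": the shift along the tool's x, y, z in mm; "roll": the turn about the tool's z in rad. In form: [{"tx": .., "ty": .., "tz": .., "roll": ..}, ...]. A call has 1 to 12 rows; each row is the pose to reach, as a shift and turn from the pose commanded when the call began, along the tool's axes at that moment; what a row does not reach only later rows make up. A row lasts 1/12 s, in which the tool goes at most 41.7 mm and 7.16 degrees, less where a joint would pass 70% of its speed; a pose out of reach is approached as far as the arm can. A call with a gripper value outside its range is refused whole. "grip" is the finger opening in mm, from 0 to 95.1, set as the call begins (left out, the last holds). The fingers move at their own pace and stop on an object; the grip force is fixed at half the most. Time passes only in rows, so rows that repeat a pose let the fingers close. It gives the time, the measured TCP pose, the force, the opening and the grip force at its end, in the units of the state.
- env.state(): the state, without advancing time (a new reading comes with each control period).
- optics.read_camera(name): name is "scene" or "top" or "wrist"; returns a dict with "pixels" (420x560x3 uint8, blue, green, red), "mtx" (3x3 intrinsics, pixels), "dist" ([k1, k2, p1, p2, k3] as OpenCV has them; the pictures are not rectified), "view" (4x4, takes a point from world to camera coordinates). Camera axes: x right, y down, z forward; pixel columns grow to the right and rows downward; lengths in mm; the calibration is good to about 2 mm. A picture is of the moment at which its call begins. There is no depth.
- env.job_done(): hands the job in; it is judged then, once.
The state is a dict: "t": time; "joints": joint angles; "qvel": joint speeds; "tau": joint torques, N m; "eef_pos": TCP position; "tcp_rot": TCP orientation; "ft_force": force on the tool from outside, world axes, zero at the start; "moment": the same for the moment, N m; "opening": opening from 0.0 (shut) to 1.0 (fully open); "grip_force": force on a finger pad.
Only numpy, scipy, OpenCV 4.12 (cv2) and the standard library are available. Lean on these libraries where they do the work, as an engineer would, in place of code of your own. Each camera call takes 0.05 s, during which the arm holds its last target. There are 200 camera calls.

## Working session

There is one attempt and no reset: what is moved stays moved. The work goes in short steps, Python scripts to look and compute and a tool call to move; the robot and the scene stay as the last step left them, time stands still between calls to the robot, and variables do not carry over. Pictures are saved under pics/ and viewed, at most 10 in all, crops included, and the job is handed in when it is done.

Besides the shell and the picture viewer there is one more tool, called in YAML: its name, and indented under it one key for each argument. step_arm: Moves the arm, as the interface text tells. Its arguments: {"type":"object","properties":{"moves":{"type":"array"},"grip":{"type":"number"}},"required":["moves"]}

```bash
mkdir -p pics; ls
python3 - <<'E'
from cell import env, optics
import cv2,numpy as np
print(env.state(), env.grip_depth)
for n in ("scene","top"):
    d=optics.read_camera(n); cv2.imwrite(f"pics/{n}0.png",d["pixels"]); print(n,d["mtx"].tolist(),np.array(d["dist"]).tolist(),np.round(d["view"],4).tolist())
E
```

```text
pics
{'t': 0.0, 'joints': array([ 1.04240256e+00,  4.91568398e-01,  1.55948320e+00,  2.75074683e-06,
        1.09165896e+00, -1.05608041e-01]), 'qvel': array([ 2.05973439e-05,  8.97303687e-04, -3.79863589e-04, -3.71145037e-04,
       -1.05375621e-03, -1.28976649e-03]), 'tau': array([ 4.66196871e-04, -6.12649155e+01, -2.58168858e+01,  6.92818500e-02,
        4.83222515e-02, -1.61494731e-04]), 'eef_pos': array([256.2958072 , 569.75927892, 214.04462468]), 'tcp_rot': array([-3.14048123e+00, -1.20266850e-04,  2.71880560e+00]), 'ft_force': array([-0.3008826 ,  0.24184091, -0.07424283]), 'moment': array([-0.01070063, -0.03957474,  0.08257863]), 'grip_force': 0.0, 'opening': 1.0002604033816602} -18.8
scene [[409.67419836240254, 0.0, 283.0972571480246], [0.0, 409.67419836240254, 214.33485241931942], [0.0, 0.0, 1.0]] [-0.08558357229476442, 0.0, 0.0, 0.0, 0.0] [[0.8054, 0.5926, 0.0073, -486.4543], [0.4099, -0.5481, -0.7291, -74.9456], [-0.4281, 0.5902, -0.6844, 1398.1448], [0.0, 0.0, 0.0, 1.0]]
top [[530.164643941498, 0.0, 276.6732975355063], [0.0, 530.164643941498, 209.02965589662819], [0.0, 0.0, 1.0]] [-0.21175022041682204, 0.0, 0.0, 0.0, 0.0] [[-0.0175, -0.9998, -0.0018, 74.4703], [-0.9776, 0.0175, -0.2097, 544.1851], [0.2097, -0.002, -0.9778, 1760.4886], [0.0, 0.0, 0.0, 1.0]]
```

View pics/scene0.png

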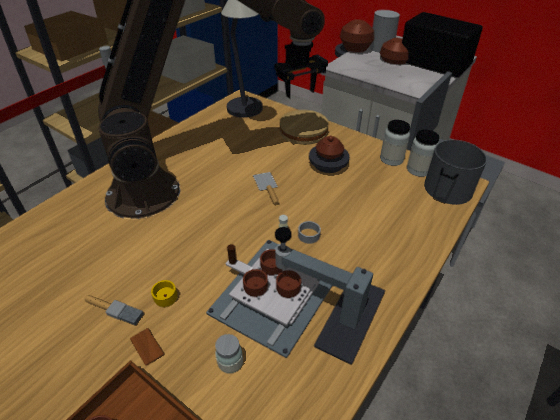

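View pics/top0.png

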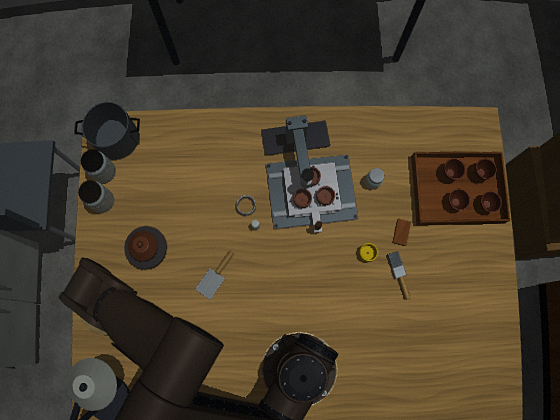

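The scene shows the slides with three reddish bowls at scene (257,283), (289,285) and (271,262), the black cap at (283,234) and the dark handle at (232,254). In the top view the bowls are at (301,199), (325,196) and (313,176), the cap at (308,173) and the handle at (318,227). Things that could be mistaken for the bowls: the yellow bowl at top (368,253), the four bowls in the tray near top (470,185), and the lidded pot at (146,247). I choose the three bowls on the carrier and check them in close crops.

```bash
cat > h.py <<'E'
import cv2,numpy as np
from cell import env, optics
def cast(d,uv,z):
    uv=np.array(uv,float).reshape(-1,1,2)
    n=cv2.undistortPoints(uv,d["mtx"],np.array(d["dist"])).reshape(-1,2)
    R=d["view"][:3,:3];t=d["view"][:3,3];c=-R.T@t
    r=np.c_[n,np.ones(len(n))]@R
    return c+r*((z-c[2])/r[:,2])[:,None]
def proj(d,p):
    R=d["view"][:3,:3];t=d["view"][:3,3]
    return cv2.projectPoints(np.array(p,float).reshape(-1,1,3),cv2.Rodrigues(R)[0],t,d["mtx"],np.array(d["dist"]))[0].reshape(-1,2)
E
python3 - <<'E'
from h import *
a=cv2.imread("pics/top0.png")[110:240,250:400]; b=cv2.imread("pics/scene0.png")[205:365,200:400]
a=cv2.resize(a,None,fx=4.6,fy=4.6,interpolation=cv2.INTER_CUBIC);b=cv2.resize(b,None,fx=3.7,fy=3.7,interpolation=cv2.INTER_CUBIC)
cv2.imwrite("pics/a.png",a);cv2.imwrite("pics/b.png",b);print(a.shape,b.shape)
E
```

```text
(598, 690, 3) (592, 740, 3)
```

View pics/a.png

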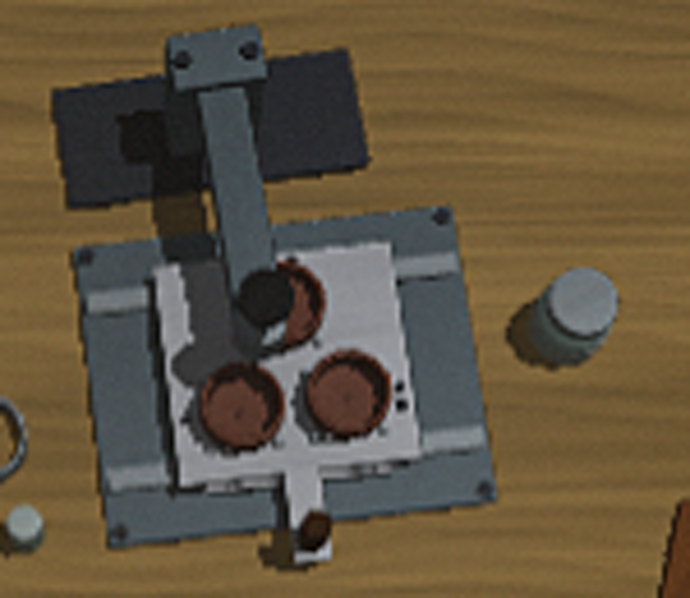

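View pics/b.png

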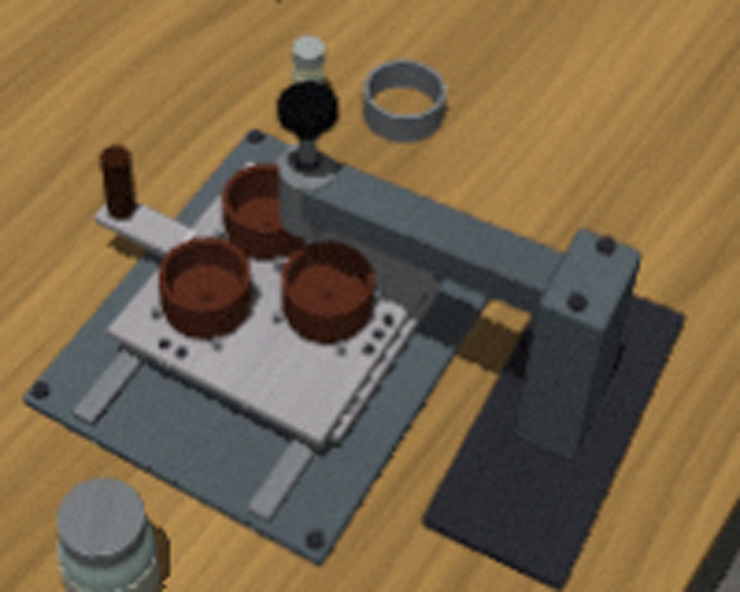

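The crops confirm the layout. Two rivets lie by the front-right bowl, top crop (347,394). Three rivets lie by the far bowl (300,303). The front-left bowl (241,406) is therefore pocket one. The handle top is at (316,527), the cap at (266,298).

Run:
```python
from h import *
T=optics.read_camera("top");S=optics.read_camera("scene")
for d in(T,S): print("cam",-d["view"][:3,:3].T@d["view"][:3,3])
A=lambda p:np.array(p,float)/4.6+[250-.4,110-.4]
B=lambda p:np.array(p,float)/3.7+[200-.4,205-.4]
np.set_printoptions(precision=1,suppress=True)
c=cast(T,A([[72,250],[450,207],[497,498],[110,548]]),12);print("plate",c[:,:2].tolist(),c.mean(0))
cs=cast(S,B([[25,400],[320,563],[255,130]]),12);print("plateS",cs[:,:2])
ux=c[0]+c[1]-c[2]-c[3];uy=c[0]+c[3]-c[1]-c[2];print("yaw",np.arctan2(ux[1],ux[0]),np.arctan2(-uy[0],uy[1]))
print("capT",cast(T,A([[266,298]]),215),"capS",cast(S,B([[308,100]]),215))
print("col",cast(T,A([[216,59]]),162),cast(S,B([[590,268]]),162))
print("bowlsT",cast(T,A([[241,406],[347,394]]),84))
print("bowlsS",cast(S,B([[205,275],[328,278]]),84), "(2,3)")
print("handleT",cast(T,A([[318,524]]),108),"S",cast(S,B([[117,154]]),108))
# auto masks
for n,d,bx,z in(("T",T,(295,160,322,186),215),("S",S,(272,222,295,248),215)):
    g=d["pixels"].max(2);m=np.zeros_like(g);x0,y0,x1,y1=bx;m[y0:y1,x0:x1]=(g[y0:y1,x0:x1]<35)
    k,l,s,cc=cv2.connectedComponentsWithStats(m);i=1+s[1:,4].argmax();print(n,s[i],cc[i],cast(d,cc[i],z),cast(d,cc[i],z-7))
```

```text
cam [ 164.11732223   68.38526391 1835.5904244 ]
cam [1021.08667772 -578.03797776  905.71393589]
plate [[721.4393408333125, 102.81084861493909], [752.0633211528601, -194.80036930316072], [518.3207200697581, -219.8602972477488], [485.1010556125743, 76.98890892107244]] [619.2 -58.7  12. ]
plateS [[ 522.5 -219.8]
 [ 756.8 -196. ]
 [ 492.9   77.3]]
yaw 0.10782089431699299 0.10698755402834524
capT [[622.5 -34.5 215. ]] capS [[623.8 -30.7 215. ]]
col [[820.   -7.1 162. ]] [[820.   -1.5 162. ]]
bowlsT [[ 577.   -21.8   84. ]
 [ 584.8 -100.6   84. ]]
bowlsS [[ 591.1 -102.7   84. ]
 [ 659.6  -54.8   84. ]] (2,3)
handleT [[483.  -73.7 108. ]] S [[485.4 -70.3 108. ]]
T [301 168  18  14 141] [308.5 174. ] [[623.8 -37.9 215. ]] [[625.8 -38.4 208. ]]
S [275 227  16  16 188] [282.7 234.1] [[628.4 -37.5 215. ]] [[624.4 -32.  208. ]]
```

```bash
cat >> h.py <<'E'
def mv(target,yaw=None):
    "world target -> (tx,ty,tz,roll) from present pose; yaw = angle of the tool y axis"
    from scipy.spatial.transform import Rotation as Ro
    s=env.state();R=Ro.from_euler("xyz",s["tcp_rot"]).as_matrix()
    d=R.T@(np.array(target)-s["eef_pos"]);ya=np.arctan2(R[1,1],R[0,1])
    return np.round(d,1), None if yaw is None else round(-(yaw-ya),3)
E
python3 -c "
from h import *
print(mv([484,-72,214],1.678))"
```

```text
(array([-471. , -491.9,    0.6]), np.float64(-0.53))
```

step_arm:
  moves:
    - {"tx": -471,"ty": -492,"tz": 0,"roll": -0.53}
    - {"tx": -471,"ty": -492,"tz": 0,"roll": -0.53}
    - {"tx": -471,"ty": -492,"tz": 0,"roll": -0.53}
    - {"tx": -471,"ty": -492,"tz": 0,"roll": -0.53}
    - {"tx": -471,"ty": -492,"tz": 0,"roll": -0.53}
    - {"tx": -471,"ty": -492,"tz": 0,"roll": -0.53}
    - {"tx": -471,"ty": -492,"tz": 0,"roll": -0.53}
    - {"tx": -471,"ty": -492,"tz": 0,"roll": -0.53}
    - {"tx": -471,"ty": -492,"tz": 0,"roll": -0.53}
    - {"tx": -471,"ty": -492,"tz": 0,"roll": -0.53}
    - {"tx": -471,"ty": -492,"tz": 0,"roll": -0.53}
    - {"tx": -471,"ty": -492,"tz": 0,"roll": -0.53}
  grip: 60

```text
t: 1.2
eef_pos: [422.5, 100.4, 214.8]
tcp_rot: [3.142, 0.001, -3.034]
ft_force: [0.9, 1.0, 0.2]
opening: 0.628
grip_force: 0.0
```

```bash
python3 -c "
from h import *
print(mv([484,-72,214],1.678))
print(env.state()['eef_pos'],env.state()['joints'])"
```

```text
(array([ -42.7, -178. ,    0.8]), np.float64(0.0))
[422.51979136 100.3657383  214.82542001] [ 8.08403712e-02  2.19402776e-01  2.00039369e+00  8.54370039e-05
  9.21281908e-01 -1.59733408e+00]
```

step_arm:
  moves:
    - {"tx": -43,"ty": -178,"tz": 0}
    - {"tx": -43,"ty": -178,"tz": 0}
    - {"tx": -43,"ty": -178,"tz": 0}
    - {"tx": -43,"ty": -178,"tz": 0}
    - {"tx": -43,"ty": -178,"tz": 0}
    - {"tx": -43,"ty": -178,"tz": 0}
    - {"tx": -43,"ty": -178,"tz": 0}

```text
validation failed for argument at $.mo...
```

Run:
```python
from h import *
print(mv([484,-72,214],1.678))
d=optics.read_camera("wrist");cv2.imwrite("pics/w1.png",d["pixels"])
print(-d["view"][:3,:3].T@d["view"][:3,3],d["view"][:3,:3].round(3).tolist(),d["mtx"][0][0])
print("handle/cap proj",proj(d,[[484,-72,108],[624,-34,215],[624,-34,94],[577,-22,84],[585,-101,84]]))
```

```text
(array([ -42.7, -178. ,    0.8]), np.float64(0.0))
[345.29012332  93.6890987  384.0263487 ] [[-0.107, 0.994, -0.001], [0.956, 0.103, 0.275], [0.274, 0.028, -0.961]] 315.8837987209824
handle/cap proj [[ 92.42867947 253.65317266]
 [ 78.31853687 477.9852598 ]
 [141.10382469 365.7832345 ]
 [154.40735938 326.25767475]
 [ 84.84785066 324.86862434]]
```

View pics/w1.png

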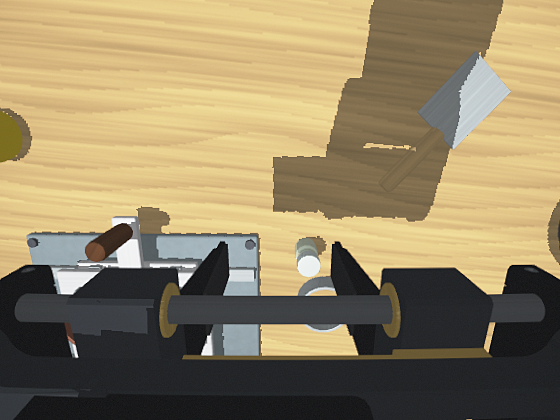

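The wrist picture shows the handle with its top near (95,249), against a prediction of (92,254), which is good to a few mm. The vial is at (308,262). The rows evidently need every field.

step_arm:
  moves:
    - {"tx": -43,"ty": -178,"tz": 0,"roll": 0}
    - {"tx": -43,"ty": -178,"tz": 0,"roll": 0}
    - {"tx": -43,"ty": -178,"tz": 0,"roll": 0}
    - {"tx": -43,"ty": -178,"tz": 0,"roll": 0}
    - {"tx": -43,"ty": -178,"tz": 0,"roll": 0}
    - {"tx": -43,"ty": -178,"tz": 0,"roll": 0}
    - {"tx": -43,"ty": -178,"tz": 0,"roll": 0}

```text
t: 1.83
eef_pos: [483.9, -70.4, 214.3]
tcp_rot: [3.141, -0.001, -3.036]
ft_force: [0.3, 0.1, -0.5]
opening: 0.635
grip_force: 0.0
```

Run:
```python
from h import *
print(mv([484,-72,70],1.678))
d=optics.read_camera("wrist");cv2.imwrite("pics/w2.png",d["pixels"])
print("handle/cap proj",proj(d,[[484,-72,108],[624,-34,215],[624,-34,94],[577,-22,84],[585,-101,84]]))
```

```text
(array([-1.000e-01, -1.600e+00,  1.443e+02]), np.float64(-0.002))
handle/cap proj [[276.25193555 210.99902572]
 [307.49727115 443.04184858]
 [298.21368986 335.33862658]
 [314.23581137 293.15857449]
 [239.79651993 292.85446564]]
```

View pics/w2.png

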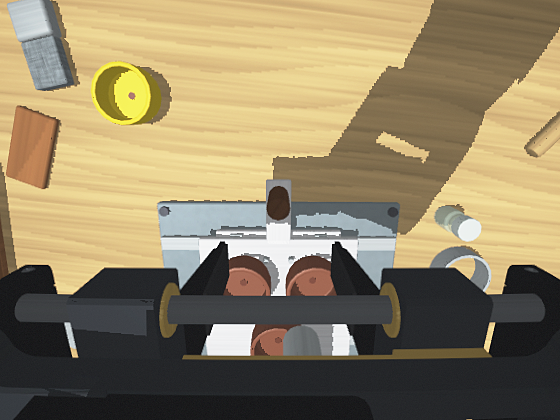

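The handle sits between the fingers at (278,205), with bowls 1, 2 and 3 at (311,277), (247,277) and (275,338). Descending to grip it.

step_arm:
  moves:
    - {"tx": 0,"ty": 0,"tz": 40,"roll": 0}
    - {"tx": 0,"ty": 0,"tz": 80,"roll": 0}
    - {"tx": 0,"ty": 0,"tz": 115,"roll": 0}
    - {"tx": 0,"ty": 0,"tz": 140,"roll": 0}
    - {"tx": 0,"ty": 0,"tz": 150,"roll": 0}
    - {"tx": 0,"ty": 0,"tz": 150,"roll": 0}

```text
t: 2.38
eef_pos: [483.1, -68.6, 63.2]
tcp_rot: [3.14, -0.003, -3.033]
ft_force: [-0.1, 0.7, 0.4]
opening: 0.629
grip_force: 0.0
```

step_arm:
  moves:
    - {"tx": 0,"ty": 0,"tz": 0,"roll": 0}
    - {"tx": 0,"ty": 0,"tz": 0,"roll": 0}
    - {"tx": 0,"ty": 0,"tz": 0,"roll": 0}
    - {"tx": 0,"ty": 0,"tz": 0,"roll": 0}
    - {"tx": 0,"ty": 0,"tz": 0,"roll": 0}
    - {"tx": 0,"ty": 0,"tz": 0,"roll": 0}
  grip: 10

```text
t: 2.88
eef_pos: [484.3, -70.1, 65.2]
tcp_rot: [-3.141, 0.001, -3.034]
ft_force: [-0.3, -0.7, -0.2]
opening: 0.269
grip_force: 0.0
```

step_arm:
  moves:
    - {"tx": 0,"ty": 0,"tz": 0,"roll": 0}
    - {"tx": 0,"ty": 0,"tz": 0,"roll": 0}
    - {"tx": 0,"ty": 0,"tz": 0,"roll": 0}
    - {"tx": -8,"ty": -3,"tz": 0,"roll": 0}
    - {"tx": -16,"ty": -6,"tz": 0,"roll": 0}
    - {"tx": -24,"ty": -9,"tz": 0,"roll": 0}
    - {"tx": -32,"ty": -12,"tz": 0,"roll": 0}
    - {"tx": -40,"ty": -15,"tz": 0,"roll": 0}
    - {"tx": -42,"ty": -15,"tz": 0,"roll": 0}
    - {"tx": -42,"ty": -15,"tz": 0,"roll": 0}
    - {"tx": -42,"ty": -15,"tz": 0,"roll": 0}

```text
t: 3.8
eef_pos: [528.3, -80.7, 65.0]
tcp_rot: [-3.141, 0.002, -3.034]
ft_force: [2.2, -1.1, 5.3]
opening: 0.227
grip_force: 30.0
```

Run:
```python
from h import *
for n in("scene","top"):
    d=optics.read_camera(n);np.savez(f"pics/{n}3.npz",**d);
    x0,y0,w,h=(215,215,100,85) if n=="scene" else (270,150,95,75)
    cv2.imwrite(f"pics/{n}3c.png",cv2.resize(d["pixels"][y0:y0+h,x0:x0+w],None,fx=4,fy=4,interpolation=cv2.INTER_CUBIC))
a=cv2.imread("pics/scene3c.png");b=cv2.imread("pics/top3c.png")
W=np.zeros((340,780,3),np.uint8);W[:340,:400]=a;W[:300,400:]=b;cv2.imwrite("pics/c3.png",W)
```

```text
(no output)
```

View pics/c3.png

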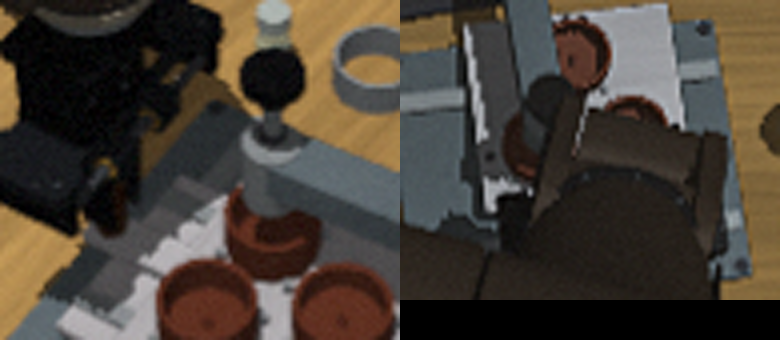

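The picture shows bowl 1 under the sleeve at scene-crop (272,212), while bowls 2 (207,300) and 3 (342,300) are clear. I'll measure the rims and the cap numerically in the same scene view, so calibration errors cancel.

```bash
cat >> h.py <<'E'
UX=np.array([.9943,.107]);UY=np.array([-.107,.9943])
def disc(d,mask,z,r,off):
    "disc centre at height z from a silhouette: far edge (top) and left/right extremes; sub-pixel from 4x mask"
    ys,xs=np.nonzero(mask);cam=(-d["view"][:3,:3].T@d["view"][:3,3])[:2]
    l,rr,t=[np.array(v) for v in(xs.min(),xs.max()+1,ys.min())]
    u=((l+rr)/2)/4+off[0]-.5;v=t/4+off[1]-.5
    p=cast(d,[[u,v]],z)[0,:2];k=cam-p;return p+r*k/np.linalg.norm(k),(l/4+off[0],rr/4+off[0],v)
def bowls(box=(215,215,320,305),cap=True,d=None):
    d=d or optics.read_camera("scene");x0,y0,x1,y1=box
    I=cv2.resize(d["pixels"][y0:y1,x0:x1],None,fx=4,fy=4,interpolation=cv2.INTER_LINEAR).astype(int)
    b,g,r=I[...,0],I[...,1],I[...,2]
    m=((r>1.8*b)&(r>1.65*g)&(r>35)).astype(np.uint8);m=cv2.morphologyEx(m,cv2.MORPH_OPEN,np.ones((5,5)))
    n,L,s,c=cv2.connectedComponentsWithStats(m);out=[]
    for i in range(1,n):
        if s[i,4]>2500: p,e=disc(d,L==i,84,32,(x0,y0));out.append((p.round(1),np.round(e,1),c[i].round(),s[i,4]))
    k=(I.max(2)<45).astype(np.uint8);k[:, :220]=0;k[140:]=0
    n,L,s,c=cv2.connectedComponentsWithStats(k);i=1+s[1:,4].argmax();p,e=disc(d,L==i,215,20,(x0,y0))
    return out,(p.round(1),np.round(e,1),c[i],s[i])
E
python3 - <<'E'
from h import *
d=dict(np.load("pics/scene3.npz"));o,c=bowls(d=d)
for q in o:print(*q)
print("cap",*c)
E
```

```text
[616.1 -55.7] [254.5 294.8 262.2] [231. 285.] 13470
[702.  -65.9] [288.5 313.  280.5] [343. 314.] 8087
cap [625.8 -33.9] [275.5 291.  226.8] [272.5634278   78.24595142] [ 242   49   62   63 2964]
```

Run:
```python
from h import *
d=dict(np.load("pics/scene3.npz"))
cam=(-d["view"][:3,:3].T@d["view"][:3,3])[:2]
def exp(p,z,r):
    k=cam-p;k/=np.linalg.norm(k);q=np.array([-k[1],k[0]])
    P=[np.r_[p+s,z] for s in(q*r,-q*r,-k*r)];return proj(d,P).round(1).tolist()
print("expected b3",exp(np.array([702,-65.9]),84,32)); print("exp cap",exp(np.array([625.8,-33.9]),215,20))
I=d["pixels"].astype(int)
for v in(284,288,292): print(v,[tuple(I[v,u,1:]) for u in(*range(252,258),*range(275,292),*range(309,317))])
# bowl 2 alone: columns < 281, rows>=279
for name,(x0,y0,x1,y1) in dict(b2=(248,276,283,310),b3=(284,276,320,310)).items():
    J=cv2.resize(d["pixels"][y0:y1,x0:x1],None,fx=4,fy=4,interpolation=cv2.INTER_LINEAR).astype(int)
    m=((J[...,2]>1.6*J[...,0])&(J[...,2]>1.5*J[...,1])&(J[...,2]>30)).astype(np.uint8);m=cv2.morphologyEx(m,cv2.MORPH_OPEN,np.ones((5,5)))
    n,L,s,c=cv2.connectedComponentsWithStats(m);i=1+s[1:,4].argmax();print(name,*disc(d,L==i,84,32,(x0,y0)),s[i])
```

```text
expected b3 [[312.7, 291.7], [286.6, 290.0], [300.2, 280.5]]
exp cap [[291.2, 232.9], [274.2, 232.7], [282.8, 226.8]]
284 [(np.int64(164), np.int64(165)), (np.int64(126), np.int64(128)), (np.int64(117), np.int64(120)), (np.int64(76), np.int64(92)), (np.int64(50), np.int64(91)), (np.int64(44), np.int64(87)), (np.int64(36), np.int64(74)), (np.int64(45), np.int64(89)), (np.int64(46), np.int64(83)), (np.int64(36), np.int64(59)), (np.int64(28), np.int64(51)), (np.int64(28), np.int64(50)), (np.int64(20), np.int64(46)), (np.int64(24), np.int64(49)), (np.int64(22), np.int64(48)), (np.int64(25), np.int64(45)), (np.int64(39), np.int64(57)), (np.int64(71), np.int64(78)), (np.int64(77), np.int64(84)), (np.int64(77), np.int64(86)), (np.int64(89), np.int64(98)), (np.int64(72), np.int64(98)), (np.int64(58), np.int64(104)), (np.int64(49), np.int64(91)), (np.int64(62), np.int64(86)), (np.int64(71), np.int64(81)), (np.int64(77), np.int64(78)), (np.int64(74), np.int64(77)), (np.int64(73), np.int64(77)), (np.int64(79), np.int64(81)), (np.int64(75), np.int64(75))]
288 [(np.int64(166), np.int64(170)), (np
[... 1421 characters left out ...]
.int64(171), np.int64(172)), (np.int64(168), np.int64(174)), (np.int64(135), np.int64(145)), (np.int64(55), np.int64(89)), (np.int64(39), np.int64(83)), (np.int64(41), np.int64(78)), (np.int64(45), np.int64(92)), (np.int64(48), np.int64(95)), (np.int64(37), np.int64(68)), (np.int64(34), np.int64(67)), (np.int64(46), np.int64(90)), (np.int64(107), np.int64(127)), (np.int64(156), np.int64(163)), (np.int64(171), np.int64(172)), (np.int64(175), np.int64(181))]
b2 [631.01932001 -99.13457248] (np.float64(254.25), np.float64(283.0), np.float64(275.5)) [   25     0   115   126 10114]
b3 [701.82607034 -65.11149755] (np.float64(288.5), np.float64(313.25), np.float64(280.25)) [  18   19   99  112 8991]
```

step_arm:
  moves:
    - {"tx": -2,"ty": 0,"tz": 0,"roll": 0}
    - {"tx": -2,"ty": 0,"tz": 0,"roll": 0}
    - {"tx": -2,"ty": 0,"tz": 0,"roll": 0}

```text
t: 4.15
eef_pos: [529.8, -80.3, 65.0]
tcp_rot: [-3.141, 0.001, -3.034]
ft_force: [1.2, -1.3, 5.3]
opening: 0.227
grip_force: 30.0
```

step_arm:
  moves:
    - {"tx": 0,"ty": 0,"tz": 0,"roll": 0}
    - {"tx": 0,"ty": 0,"tz": 0,"roll": 0}
    - {"tx": 0,"ty": 0,"tz": 0,"roll": 0}
    - {"tx": 0,"ty": 0,"tz": 0,"roll": 0}
    - {"tx": 0,"ty": 0,"tz": -30,"roll": 0}
    - {"tx": 0,"ty": 0,"tz": -70,"roll": 0}
    - {"tx": 0,"ty": 0,"tz": -110,"roll": 0}
    - {"tx": 0,"ty": 0,"tz": -150,"roll": 0}
    - {"tx": 0,"ty": 0,"tz": -175,"roll": 0}
    - {"tx": 0,"ty": 0,"tz": -175,"roll": 0}
  grip: 50

```text
t: 4.98
eef_pos: [531.0, -80.5, 244.8]
tcp_rot: [-3.139, 0.008, -3.034]
ft_force: [-0.2, 0.1, 0.3]
opening: 0.527
grip_force: 0.0
```

Run:
```python
from h import *
print(mv([624,-34,228],1.678),env.state()['eef_pos'])
```

```text
(array([-97.3,  36.4,  17.5]), np.float64(0.0)) [531.02862692 -80.54563003 244.81532238]
```

step_arm:
  moves:
    - {"tx": -35,"ty": 13,"tz": 0,"roll": 0}
    - {"tx": -70,"ty": 26,"tz": 0,"roll": 0}
    - {"tx": -97,"ty": 36,"tz": 0,"roll": 0}
    - {"tx": -97,"ty": 36,"tz": 10,"roll": 0}
    - {"tx": -97,"ty": 36,"tz": 15,"roll": 0}
    - {"tx": -97,"ty": 36,"tz": 15,"roll": 0}
  grip: 0

```text
t: 5.48
eef_pos: [620.8, -34.0, 222.3]
tcp_rot: [3.141, -0.004, -3.034]
ft_force: [0.3, -0.4, 0.8]
opening: 0.165
grip_force: 0.0
```

Run:
```python
from h import *
print(mv([624,-34,228],1.678),env.state()['eef_pos'],env.state()['opening'])
d=optics.read_camera("wrist");cv2.imwrite("pics/w4.png",d["pixels"])
d=optics.read_camera("scene");cv2.imwrite("pics/s4.png",d["pixels"])
W=np.zeros((420,760,3),np.uint8);W[:,:460]=d["pixels"][:0+420,100:560] if 0 else cv2.imread("pics/w4.png")[:,50:510]
W[:300,460:]=cv2.resize(d["pixels"][210:310,225:325],(300,300),interpolation=cv2.INTER_CUBIC);cv2.imwrite("pics/c4.png",W)
print("foot proj wrist",proj(d,[[624,-34,215]]))
```

```text
(array([-3.2, -0.4, -5.7]), np.float64(0.0)) [620.75265673 -33.97197084 222.28572612] 0.1647278706681399
foot proj wrist [[282.05943201 232.47207627]]
```

View pics/c4.png

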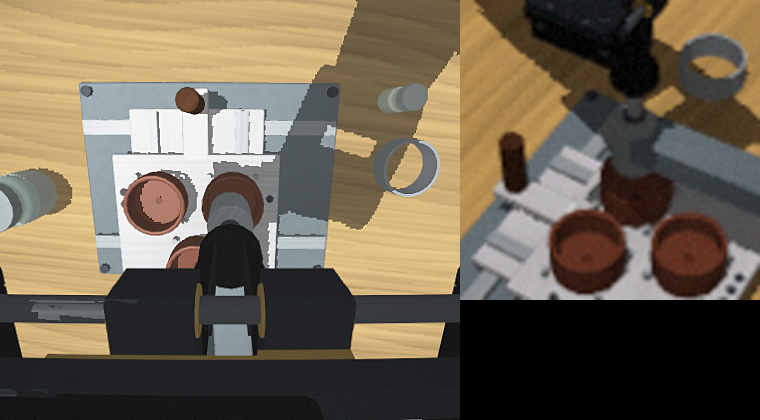

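The wrist view shows bowl 1 at (283,200) under the sleeve at about x=282, with the cap under the fingertips. Bowl 2 is clear at (205,203). I'll compute the offset from this nearer view.

Run:
```python
from h import *
np.set_printoptions(precision=1,suppress=True)
d=optics.read_camera("wrist");I=d["pixels"].astype(int)
cam=-d["view"][:3,:3].T@d["view"][:3,3];print("cam",cam)
b,g,r=I[...,0],I[...,1],I[...,2]
m=((r>1.35*b)&(r>1.35*g)&(b>25)).astype(np.uint8);m[:, :165]=0;m[:,320:]=0;m[:160]=0;m[245:]=0
m=cv2.morphologyEx(m,cv2.MORPH_OPEN,np.ones((3,3)))
n,L,s,c=cv2.connectedComponentsWithStats(m)
for i in range(1,n):
    if s[i,4]>300: print(s[i],c[i],"edges xl,xr@84",cast(d,[[s[i,0]-.5,203],[s[i,0]+s[i,2]-.5,203]],84)[:,:2].tolist(),"top",cast(d,[[s[i,0]+s[i,2]/2,s[i,1]-.5]],84)[0,:2])
print("spindle axis proj",proj(d,[[624,-34,z] for z in(215,154,102,94)]))
print("predicted bowl1 rim if centred",proj(d,[np.r_[[624,-34]+32*np.array([np.cos(a),np.sin(a)]),84] for a in np.arange(4)*np.pi/2+.107]))
for v in(205,215): print(v,[(u,I[v,u].sum()//3) for u in range(256,308,2)])
```

```text
cam [544.3 -41.1 393.6]
[ 174  171   65   63 3092] [206.4 202.3] edges xl,xr@84 [[633.4060094931353, -139.9831524981761], [626.4059022594987, -74.23981212881534]] top [ 596.8 -108. ]
[ 253  171   61   53 1413] [285.4 191.4] edges xl,xr@84 [[624.9021424047535, -60.15378010863192], [618.3417665284182, 1.148263629845168]] top [588.8 -32.6]
spindle axis proj [[277.4 258.3]
 [278.  226.7]
 [278.2 209.5]
 [278.3 207.4]]
predicted bowl1 rim if centred [[278.4 234.6]
 [309.9 204.8]
 [278.3 173.3]
 [246.7 204.8]]
205 [(256, np.int64(57)), (258, np.int64(53)), (260, np.int64(51)), (262, np.int64(98)), (264, np.int64(94)), (266, np.int64(94)), (268, np.int64(93)), (270, np.int64(94)), (272, np.int64(96)), (274, np.int64(111)), (276, np.int64(114)), (278, np.int64(113)), (280, np.int64(111)), (282, np.int64(114)), (284, np.int64(112)), (286, np.int64(113)), (288, np.int64(99)), (290, np.int64(95)), (292, np.int64(94)), (294, np.int64(96)), (296, np.int64(92)), (298, np.int64(94)), (300, np.int64(55)), (302, np.int64(59)), (304, np.int64(56)), (306, np.int64(51))]
215 [(256, np.int64(57)), (258, np.int64(54)), (260, np.int64(101)), (262, np.int64(104)), (264, np.int64(103)), (266, np.int64(103)), (268, np.int64(106)), (270, np.int64(102)), (272, np.int64(103)), (274, np.int64(101)), (276, np.int64(100)), (278, np.int64(103)), (280, np.int64(108)), (282, np.int64(107)), (284, np.int64(103)), (286, np.int64(104)), (288, np.int64(107)), (290, np.int64(105)), (292, np.int64(105)), (294, np.int64(104)), (296, np.int64(106)), (298, np.int64(105)), (300, np.int64(104)), (302, np.int64(71)), (304, np.int64(50)), (306, np.int64(51))]
```

The wrist view puts pocket 1 about 2–3 mm short in x and 3 mm too far in +y. That is inside the tolerance but worth trimming, so I'll regrasp and shift.

step_arm:
  moves:
    - {"tx": 0,"ty": 0,"tz": -22,"roll": 0}
    - {"tx": 35,"ty": -14,"tz": -22,"roll": 0}
    - {"tx": 70,"ty": -28,"tz": -22,"roll": 0}
    - {"tx": 95,"ty": -36.5,"tz": -22,"roll": 0}
    - {"tx": 95,"ty": -36.5,"tz": -22,"roll": 0}
    - {"tx": 95,"ty": -36.5,"tz": 15,"roll": 0}
    - {"tx": 95,"ty": -36.5,"tz": 55,"roll": 0}
    - {"tx": 95,"ty": -36.5,"tz": 95,"roll": 0}
    - {"tx": 95,"ty": -36.5,"tz": 130,"roll": 0}
    - {"tx": 95,"ty": -36.5,"tz": 157,"roll": 0}
    - {"tx": 95,"ty": -36.5,"tz": 157,"roll": 0}
  grip: 50

```text
t: 6.55
eef_pos: [529.6, -80.2, 63.8]
tcp_rot: [3.139, -0.006, -3.035]
ft_force: [-0.1, -0.0, -1.0]
opening: 0.524
grip_force: 0.0
```

step_arm:
  moves:
    - {"tx": 0,"ty": 0,"tz": 0,"roll": 0}
    - {"tx": 0,"ty": 0,"tz": 0,"roll": 0}
    - {"tx": 0,"ty": 0,"tz": 0,"roll": 0}
    - {"tx": 0,"ty": 0,"tz": 0,"roll": 0}
    - {"tx": 0,"ty": 0,"tz": 0,"roll": 0}
    - {"tx": 0,"ty": 0,"tz": 0,"roll": 0}
    - {"tx": 0,"ty": 0,"tz": 0,"roll": 0}
    - {"tx": 0,"ty": 0,"tz": 0,"roll": 0}
  grip: 10

```text
t: 7.22
eef_pos: [532.1, -80.6, 68.9]
tcp_rot: [-3.141, 0.002, -3.034]
ft_force: [-0.8, -0.8, 9.0]
opening: 0.227
grip_force: 30.0
```

step_arm:
  moves:
    - {"tx": -1,"ty": -3,"tz": 0,"roll": 0}
    - {"tx": -1,"ty": -3,"tz": 0,"roll": 0}
    - {"tx": -1,"ty": -3,"tz": 0,"roll": 0}
    - {"tx": -1,"ty": -3,"tz": 0,"roll": 0}

```text
t: 7.55
eef_pos: [533.5, -83.7, 68.9]
tcp_rot: [-3.141, 0.002, -3.034]
ft_force: [-1.7, -2.2, 8.6]
opening: 0.227
grip_force: 30.0
```

step_arm:
  moves:
    - {"tx": 0,"ty": 0,"tz": 0,"roll": 0}
    - {"tx": 0,"ty": 0,"tz": 0,"roll": 0}
    - {"tx": 0,"ty": 0,"tz": 0,"roll": 0}
    - {"tx": 0,"ty": 0,"tz": 0,"roll": 0}
    - {"tx": 0,"ty": 0,"tz": -30,"roll": 0}
    - {"tx": 0,"ty": 0,"tz": -70,"roll": 0}
    - {"tx": 0,"ty": 0,"tz": -110,"roll": 0}
    - {"tx": 0,"ty": 0,"tz": -150,"roll": 0}
    - {"tx": 0,"ty": 0,"tz": -175,"roll": 0}
    - {"tx": 0,"ty": 0,"tz": -175,"roll": 0}
  grip: 50

```text
t: 8.38
eef_pos: [534.4, -83.7, 248.0]
tcp_rot: [-3.139, 0.008, -3.034]
ft_force: [-0.8, -0.4, 0.4]
opening: 0.527
grip_force: 0.0
```

Run:
```python
from h import *
print(mv([624,-33,224],1.678),env.state()['eef_pos'])
```

```text
(array([-94.3,  40.9,  24.6]), np.float64(0.0)) [534.4281801  -83.71578635 247.96634987]
```

step_arm:
  moves:
    - {"tx": -35,"ty": 14,"tz": 0,"roll": 0}
    - {"tx": -70,"ty": 28,"tz": 0,"roll": 0}
    - {"tx": -94,"ty": 41,"tz": 0,"roll": 0}
    - {"tx": -94,"ty": 41,"tz": 10,"roll": 0}
    - {"tx": -94,"ty": 41,"tz": 22,"roll": 0}
    - {"tx": -94,"ty": 41,"tz": 22,"roll": 0}
    - {"tx": -94,"ty": 41,"tz": 22,"roll": 0}
    - {"tx": -94,"ty": 41,"tz": 22,"roll": 0}
  grip: 0

```text
t: 9.05
eef_pos: [621.7, -32.8, 220.8]
tcp_rot: [3.142, -0.0, -3.035]
ft_force: [0.1, 0.8, 0.8]
opening: 0.033
grip_force: 0.0
```

```bash
cat >> h.py <<'E'
def wristcheck(boxes):
    "edges of bowls (x range boxes) and the sleeve in the wrist view, cast to the rim height 84"
    d=optics.read_camera("wrist");I=d["pixels"].astype(int);b,g,r=I[...,0],I[...,1],I[...,2]
    m=((r>1.35*b)&(r>1.35*g)&(b>25)).astype(np.uint8)
    k=np.zeros_like(m);k[150:250]=1;m=cv2.morphologyEx(m*k,cv2.MORPH_OPEN,np.ones((3,3)))
    for x0,x1 in boxes:
        q=m.copy();q[:,:x0]=0;q[:,x1:]=0;n,L,s,c=cv2.connectedComponentsWithStats(q);i=1+s[1:,4].argmax()
        x,y,w,h,a=s[i];v=y+32
        e=cast(d,[[x-.5,v],[x+w-.5,v],[x+w/2-.5,y-.5]],84)[:,:2]
        print("bowl",s[i],"along y:",(e[:2]@UY).round(1),"mid",((e[:2]@UY).mean()).round(1),"near edge x+32:",(e[2]@UX+32).round(1))
    print("spindle(624,-33) in slide axes",(np.array([624,-33])@np.c_[UX,UY]).round(1))
    for v in(200,206): 
        row=I[v,:]; gray=(np.ptp(row,axis=1)<25)&(row.mean(1)>70)&(row.mean(1)<140); u=np.nonzero(gray[255:310])[0]+255
        print("sleeve row",v,u.min(),u.max(),"pred axis",proj(d,[[624,-33,128]])[0].round(1))
    cv2.imwrite("pics/wl.png",d["pixels"]);print(env.state()["eef_pos"].round(1),mv([624,-33,224]))
E
python3 -c "
from h import *
wristcheck([(165,243),(245,320)])"
```

```text
bowl [ 168  171   66   64 3180] along y: [-210.3 -143.9] mid -177.1 near edge x+32: 614.2
bowl [ 247  172   62   50 1408] along y: [-130.9  -68.8] mid -99.9 near edge x+32: 615.3
spindle(624,-33) in slide axes [616.9 -99.6]
sleeve row 200 262 309 pred axis [277.5 217.7]
sleeve row 206 259 309 pred axis [277.5 217.7]
[621.9 -32.9 221.1] (array([-2.1, -0.4, -2.9]), None)
```

step_arm:
  moves:
    - {"tx": -2,"ty": 0,"tz": 5,"roll": 0}
    - {"tx": -2,"ty": 0,"tz": 12,"roll": 0}
    - {"tx": -2,"ty": 0,"tz": 20,"roll": 0}
    - {"tx": -2,"ty": 0,"tz": 28,"roll": 0}
    - {"tx": -2,"ty": 0,"tz": 34,"roll": 0}
    - {"tx": -2,"ty": 0,"tz": 38,"roll": 0}
    - {"tx": -2,"ty": 0,"tz": 38,"roll": 0}
    - {"tx": -2,"ty": 0,"tz": 38,"roll": 0}

```text
t: 9.77
eef_pos: [623.7, -32.3, 182.4]
tcp_rot: [3.141, -0.001, -3.034]
ft_force: [0.0, -0.9, 1.8]
opening: 0.003
grip_force: 1.0
```

step_arm:
  moves:
    - {"tx": 0,"ty": 0,"tz": 2,"roll": 0}
    - {"tx": 0,"ty": 0,"tz": 4,"roll": 0}
    - {"tx": 0,"ty": 0,"tz": 5,"roll": 0}
    - {"tx": 0,"ty": 0,"tz": 5,"roll": 0}
    - {"tx": 0,"ty": 0,"tz": 5,"roll": 0}

```text
t: 10.18
eef_pos: [623.8, -32.3, 177.6]
tcp_rot: [3.141, -0.0, -3.034]
ft_force: [-1.0, -1.3, 1.6]
opening: 0.007
grip_force: 1.0
```

step_arm:
  moves:
    - {"tx": 0,"ty": 0,"tz": 2,"roll": 0}
    - {"tx": 0,"ty": 0,"tz": 4,"roll": 0}
    - {"tx": 0,"ty": 0,"tz": 6,"roll": 0}
    - {"tx": 0,"ty": 0,"tz": 6,"roll": 0}
    - {"tx": 0,"ty": 0,"tz": 6,"roll": 0}
    - {"tx": 0,"ty": 0,"tz": 6,"roll": 0}
    - {"tx": 0,"ty": 0,"tz": 6,"roll": 0}

```text
t: 10.77
eef_pos: [623.8, -32.3, 171.7]
tcp_rot: [3.141, -0.0, -3.034]
ft_force: [-2.6, -0.2, 2.5]
opening: -0.0
grip_force: 1.1
```

step_arm:
  moves:
    - {"tx": 0,"ty": 0,"tz": 2,"roll": 0}
    - {"tx": 0,"ty": 0,"tz": 4,"roll": 0}
    - {"tx": 0,"ty": 0,"tz": 5,"roll": 0}
    - {"tx": 0,"ty": 0,"tz": 5,"roll": 0}
    - {"tx": 0,"ty": 0,"tz": 5,"roll": 0}
    - {"tx": 0,"ty": 0,"tz": 5,"roll": 0}
    - {"tx": 0,"ty": 0,"tz": 5,"roll": 0}

```text
t: 11.35
eef_pos: [623.9, -32.3, 166.8]
tcp_rot: [3.142, 0.0, -3.034]
ft_force: [-2.1, -0.4, 4.7]
opening: 0.001
grip_force: 2.3
```

Run:
```python
from h import *
f=[]
for _ in range(4): optics.read_camera("top"); f.append(env.state()["ft_force"])
print(np.round(f,1))
```

```text
[[-1.6  0.3  4.6]
 [-1.2  0.8  5. ]
 [-1.1 -0.2  4.9]
 [-1.1 -0.1  4.7]]
```

Pocket 1: 4.8 N at TCP z 166.8 gives a foot at about 51 mm, so this is the thin floor. Back up and go to the handle.

step_arm:
  moves:
    - {"tx": 0,"ty": 0,"tz": -15,"roll": 0}
    - {"tx": 0,"ty": 0,"tz": -45,"roll": 0}
    - {"tx": 0,"ty": 0,"tz": -78,"roll": 0}
    - {"tx": 35,"ty": -15,"tz": -80,"roll": 0}
    - {"tx": 70,"ty": -30,"tz": -80,"roll": 0}
    - {"tx": 95,"ty": -41,"tz": -80,"roll": 0}
    - {"tx": 95,"ty": -41,"tz": -80,"roll": 0}
    - {"tx": 95,"ty": -41,"tz": -80,"roll": 0}
  grip: 50

```text
t: 12.22
eef_pos: [533.4, -83.8, 246.9]
tcp_rot: [-3.142, 0.001, -3.036]
ft_force: [0.2, -0.8, 0.5]
opening: 0.495
grip_force: 0.0
```

```bash
python3 -c "
from h import *
print(env.state()['eef_pos'],mv([533,-83.7,67],1.678))"
```

```text
[533.42888947 -83.80493161 246.90122655] (array([  0.5,   0.2, 179.9]), np.float64(-0.002))
```

step_arm:
  moves:
    - {"tx": 0,"ty": 0,"tz": 40,"roll": 0}
    - {"tx": 0,"ty": 0,"tz": 80,"roll": 0}
    - {"tx": 0,"ty": 0,"tz": 120,"roll": 0}
    - {"tx": 0,"ty": 0,"tz": 155,"roll": 0}
    - {"tx": 0,"ty": 0,"tz": 178,"roll": 0}
    - {"tx": 0,"ty": 0,"tz": 178,"roll": 0}
    - {"tx": 0,"ty": 0,"tz": 178,"roll": 0}
    - {"tx": 0,"ty": 0,"tz": 178,"roll": 0}

```text
t: 12.88
eef_pos: [535.0, -83.1, 69.6]
tcp_rot: [-3.141, 0.001, -3.034]
ft_force: [-0.3, 0.2, 0.0]
opening: 0.526
grip_force: 0.0
```

step_arm:
  moves:
    - {"tx": 0,"ty": 0,"tz": 0,"roll": 0}
    - {"tx": 0,"ty": 0,"tz": 0,"roll": 0}
    - {"tx": 0,"ty": 0,"tz": 0,"roll": 0}
    - {"tx": 0,"ty": 0,"tz": 0,"roll": 0}
    - {"tx": 0,"ty": 0,"tz": 0,"roll": 0}
    - {"tx": 0,"ty": 0,"tz": 0,"roll": 0}
    - {"tx": 0,"ty": 0,"tz": 0,"roll": 0}
  grip: 10

```text
t: 13.47
eef_pos: [534.0, -83.3, 69.1]
tcp_rot: [-3.141, 0.001, -3.034]
ft_force: [-0.8, -0.1, 5.6]
opening: 0.226
grip_force: 30.0
```

step_arm:
  moves:
    - {"tx": 0,"ty": 8,"tz": 0,"roll": 0}
    - {"tx": 0,"ty": 18,"tz": 0,"roll": 0}
    - {"tx": 0,"ty": 28,"tz": 0,"roll": 0}
    - {"tx": 0,"ty": 38,"tz": 0,"roll": 0}
    - {"tx": 0,"ty": 48,"tz": 0,"roll": 0}
    - {"tx": 0,"ty": 58,"tz": 0,"roll": 0}
    - {"tx": 0,"ty": 68,"tz": 0,"roll": 0}
    - {"tx": 0,"ty": 75,"tz": 0,"roll": 0}
    - {"tx": -1,"ty": 79,"tz": 0,"roll": 0}
    - {"tx": -1,"ty": 79,"tz": 0,"roll": 0}
    - {"tx": -1,"ty": 79,"tz": 0,"roll": 0}
    - {"tx": -1,"ty": 79,"tz": 0,"roll": 0}

```text
t: 14.47
eef_pos: [526.5, -4.0, 69.1]
tcp_rot: [3.141, 0.001, -3.034]
ft_force: [-0.8, 0.9, 8.1]
opening: 0.229
grip_force: 30.0
```

step_arm:
  moves:
    - {"tx": 0,"ty": 0,"tz": 0,"roll": 0}
    - {"tx": 0,"ty": 0,"tz": 0,"roll": 0}
    - {"tx": 0,"ty": 0,"tz": 0,"roll": 0}
    - {"tx": 0,"ty": 0,"tz": 0,"roll": 0}
    - {"tx": 0,"ty": 0,"tz": -30,"roll": 0}
    - {"tx": 0,"ty": 0,"tz": -70,"roll": 0}
    - {"tx": 0,"ty": 0,"tz": -110,"roll": 0}
    - {"tx": 0,"ty": 0,"tz": -150,"roll": 0}
    - {"tx": 0,"ty": 0,"tz": -175,"roll": 0}
    - {"tx": 0,"ty": 0,"tz": -175,"roll": 0}
    - {"tx": 0,"ty": 0,"tz": -175,"roll": 0}
  grip: 50

```text
t: 15.38
eef_pos: [526.5, -4.6, 244.6]
tcp_rot: [-3.141, 0.002, -3.034]
ft_force: [-0.2, -0.0, -0.9]
opening: 0.53
grip_force: 0.0
```

```bash
python3 -c "
from h import *
print(env.state()['eef_pos'],mv([624,-33,222],1.678))"
```

```text
[526.5302929   -4.61185075 244.567814  ] (array([-93.8, -38.6,  22.8]), np.float64(-0.0))
```

step_arm:
  moves:
    - {"tx": -35,"ty": -14,"tz": 0,"roll": 0}
    - {"tx": -70,"ty": -28,"tz": 0,"roll": 0}
    - {"tx": -94,"ty": -39,"tz": 0,"roll": 0}
    - {"tx": -94,"ty": -39,"tz": 10,"roll": 0}
    - {"tx": -94,"ty": -39,"tz": 22,"roll": 0}
    - {"tx": -94,"ty": -39,"tz": 22,"roll": 0}
    - {"tx": -94,"ty": -39,"tz": 22,"roll": 0}
    - {"tx": -94,"ty": -39,"tz": 22,"roll": 0}
  grip: 0

```text
t: 16.05
eef_pos: [623.7, -33.2, 221.4]
tcp_rot: [3.141, -0.001, -3.034]
ft_force: [-0.1, -0.3, -0.1]
opening: 0.027
grip_force: 0.0
```

```bash
python3 -c "
from h import *
wristcheck([(245,322),(324,400)])"
```

```text
bowl [ 248  171   61   50 1360] along y: [-130.4  -69.4] mid -99.9 near edge x+32: 616.2
bowl [ 324  171   64   64 3167] along y: [-54.3  10.1] mid -22.1 near edge x+32: 616.2
spindle(624,-33) in slide axes [616.9 -99.6]
sleeve row 200 262 297 pred axis [278.1 215.5]
sleeve row 206 259 299 pred axis [278.1 215.5]
[623.9 -33.2 221.8] (array([-0.2,  0.2, -2.2]), None)
```

step_arm:
  moves:
    - {"tx": 0,"ty": 0,"tz": 7,"roll": 0}
    - {"tx": 0,"ty": 0,"tz": 14,"roll": 0}
    - {"tx": 0,"ty": 0,"tz": 22,"roll": 0}
    - {"tx": 0,"ty": 0,"tz": 30,"roll": 0}
    - {"tx": 0,"ty": 0,"tz": 36,"roll": 0}
    - {"tx": 0,"ty": 0,"tz": 40,"roll": 0}
    - {"tx": 0,"ty": 0,"tz": 44,"roll": 0}
    - {"tx": 0,"ty": 0,"tz": 44,"roll": 0}
    - {"tx": 0,"ty": 0,"tz": 44,"roll": 0}
    - {"tx": 0,"ty": 0,"tz": 44,"roll": 0}
    - {"tx": 0,"ty": 0,"tz": 44,"roll": 0}
    - {"tx": 0,"ty": 0,"tz": 44,"roll": 0}

```text
t: 17.1
eef_pos: [623.9, -33.3, 177.9]
tcp_rot: [3.141, 0.0, -3.034]
ft_force: [0.8, 0.7, 2.6]
opening: 0.008
grip_force: 1.0
```

Not the thick one, so go on 6 mm.

step_arm:
  moves:
    - {"tx": 0,"ty": 0,"tz": 2,"roll": 0}
    - {"tx": 0,"ty": 0,"tz": 4,"roll": 0}
    - {"tx": 0,"ty": 0,"tz": 6,"roll": 0}
    - {"tx": 0,"ty": 0,"tz": 6,"roll": 0}
    - {"tx": 0,"ty": 0,"tz": 6,"roll": 0}
    - {"tx": 0,"ty": 0,"tz": 6,"roll": 0}
    - {"tx": 0,"ty": 0,"tz": 6,"roll": 0}
    - {"tx": 0,"ty": 0,"tz": 6,"roll": 0}

```text
t: 17.77
eef_pos: [624.0, -33.3, 171.8]
tcp_rot: [3.142, 0.0, -3.034]
ft_force: [-0.7, -1.2, 5.4]
opening: 0.003
grip_force: 2.6
```

Run:
```python
from h import *
f=[]
for _ in range(4): optics.read_camera("top"); f.append(env.state()["ft_force"])
print(np.round(f,1))
```

```text
[[-1.5 -0.9  5.4]
 [-0.6  1.4  4.7]
 [-0.6  0.4  4.7]
 [-0.7  0.6  5.3]]
```

Pocket 2: 5.1 N at 171.8 mm gives a foot at about 57 mm, the middle floor. Next is pocket 3.

step_arm:
  moves:
    - {"tx": 0,"ty": 0,"tz": -15,"roll": 0}
    - {"tx": 0,"ty": 0,"tz": -45,"roll": 0}
    - {"tx": 0,"ty": 0,"tz": -75,"roll": 0}
    - {"tx": 35,"ty": 14,"tz": -75,"roll": 0}
    - {"tx": 70,"ty": 28,"tz": -75,"roll": 0}
    - {"tx": 94,"ty": 39,"tz": -75,"roll": 0}
    - {"tx": 94,"ty": 39,"tz": -75,"roll": 0}
    - {"tx": 94,"ty": 39,"tz": -75,"roll": 0}
  grip: 50

```text
t: 18.63
eef_pos: [525.7, -4.3, 247.0]
tcp_rot: [-3.141, 0.001, -3.034]
ft_force: [0.3, 0.2, -0.1]
opening: 0.497
grip_force: 0.0
```

```bash
python3 -c "
from h import *
print(env.state()['eef_pos'],mv([526.5,-4.2,68],1.678))"
```

```text
[525.73424953  -4.34344051 247.03258061] (array([-7.00e-01,  1.00e-01,  1.79e+02]), np.float64(0.001))
```

step_arm:
  moves:
    - {"tx": 0,"ty": 0,"tz": 40,"roll": 0}
    - {"tx": 0,"ty": 0,"tz": 80,"roll": 0}
    - {"tx": 0,"ty": 0,"tz": 120,"roll": 0}
    - {"tx": 0,"ty": 0,"tz": 155,"roll": 0}
    - {"tx": 0,"ty": 0,"tz": 178,"roll": 0}
    - {"tx": 0,"ty": 0,"tz": 178,"roll": 0}
    - {"tx": 0,"ty": 0,"tz": 178,"roll": 0}
    - {"tx": 0,"ty": 0,"tz": 178,"roll": 0}

```text
t: 19.3
eef_pos: [527.5, -4.8, 69.6]
tcp_rot: [-3.141, 0.001, -3.034]
ft_force: [1.0, 0.3, -0.7]
opening: 0.526
grip_force: 0.0
```

step_arm:
  moves:
    - {"tx": 0,"ty": 0,"tz": 0,"roll": 0}
    - {"tx": 0,"ty": 0,"tz": 0,"roll": 0}
    - {"tx": 0,"ty": 0,"tz": 0,"roll": 0}
    - {"tx": 0,"ty": 0,"tz": 0,"roll": 0}
    - {"tx": 0,"ty": 0,"tz": 0,"roll": 0}
    - {"tx": 0,"ty": 0,"tz": 0,"roll": 0}
    - {"tx": 0,"ty": 0,"tz": 0,"roll": 0}
  grip: 10

```text
t: 19.88
eef_pos: [526.6, -4.6, 69.1]
tcp_rot: [-3.142, 0.001, -3.034]
ft_force: [-0.7, 0.4, 6.0]
opening: 0.226
grip_force: 30.0
```

step_arm:
  moves:
    - {"tx": 8,"ty": -4,"tz": 0,"roll": 0}
    - {"tx": 17,"ty": -9,"tz": 0,"roll": 0}
    - {"tx": 26,"ty": -14,"tz": 0,"roll": 0}
    - {"tx": 36,"ty": -19,"tz": 0,"roll": 0}
    - {"tx": 45,"ty": -24,"tz": 0,"roll": 0}
    - {"tx": 54,"ty": -29,"tz": 0,"roll": 0}
    - {"tx": 63,"ty": -34,"tz": 0,"roll": 0}
    - {"tx": 70,"ty": -38,"tz": 0,"roll": 0}
    - {"tx": 74,"ty": -40,"tz": 0,"roll": 0}
    - {"tx": 74,"ty": -40,"tz": 0,"roll": 0}
    - {"tx": 74,"ty": -40,"tz": 0,"roll": 0}
    - {"tx": 74,"ty": -40,"tz": 0,"roll": 0}

```text
t: 20.88
eef_pos: [456.7, -52.7, 69.0]
tcp_rot: [-3.141, 0.0, -3.035]
ft_force: [-1.4, -1.7, 6.4]
opening: 0.226
grip_force: 30.0
```

step_arm:
  moves:
    - {"tx": 0,"ty": 0,"tz": 0,"roll": 0}
    - {"tx": 0,"ty": 0,"tz": 0,"roll": 0}
    - {"tx": 0,"ty": 0,"tz": 0,"roll": 0}
    - {"tx": 0,"ty": 0,"tz": 0,"roll": 0}
    - {"tx": 0,"ty": 0,"tz": -30,"roll": 0}
    - {"tx": 0,"ty": 0,"tz": -70,"roll": 0}
    - {"tx": 0,"ty": 0,"tz": -110,"roll": 0}
    - {"tx": 0,"ty": 0,"tz": -150,"roll": 0}
    - {"tx": 0,"ty": 0,"tz": -175,"roll": 0}
    - {"tx": 0,"ty": 0,"tz": -175,"roll": 0}
    - {"tx": 0,"ty": 0,"tz": -175,"roll": 0}
  grip: 50

```text
t: 21.8
eef_pos: [457.2, -52.3, 244.5]
tcp_rot: [-3.141, 0.002, -3.034]
ft_force: [0.8, 0.3, -0.3]
opening: 0.522
grip_force: 0.0
```

```bash
python3 -c "
from h import *
print(env.state()['eef_pos'],mv([624,-33,222],1.678))"
```

```text
[457.23233399 -52.31944922 244.49456192] (array([-167.8,    1.4,   22.9]), np.float64(0.0))
```

step_arm:
  moves:
    - {"tx": -38,"ty": 0,"tz": 0,"roll": 0}
    - {"tx": -76,"ty": 0,"tz": 0,"roll": 0}
    - {"tx": -114,"ty": 0,"tz": 0,"roll": 0}
    - {"tx": -150,"ty": 1,"tz": 0,"roll": 0}
    - {"tx": -168,"ty": 1,"tz": 0,"roll": 0}
    - {"tx": -168,"ty": 1,"tz": 10,"roll": 0}
    - {"tx": -168,"ty": 1,"tz": 22,"roll": 0}
    - {"tx": -168,"ty": 1,"tz": 22,"roll": 0}
    - {"tx": -168,"ty": 1,"tz": 22,"roll": 0}
    - {"tx": -168,"ty": 1,"tz": 22,"roll": 0}
  grip: 0

```text
t: 22.63
eef_pos: [623.6, -33.4, 221.4]
tcp_rot: [3.141, -0.001, -3.035]
ft_force: [-0.4, 1.1, 0.4]
opening: 0.005
grip_force: 0.0
```

```bash
python3 -c "
from h import *
wristcheck([(245,320)])
cv2.imwrite('pics/w6.png',cv2.imread('pics/wl.png')[60:360,80:480])"
```

```text
bowl [ 246  171   62   51 1380] along y: [-132.7  -70.6] mid -101.6 near edge x+32: 616.1
spindle(624,-33) in slide axes [616.9 -99.6]
sleeve row 200 261 309 pred axis [278.4 215.6]
sleeve row 206 260 309 pred axis [278.4 215.6]
[623.8 -33.5 221.9] (array([-0.3,  0.4, -2.1]), None)
```

View pics/w6.png

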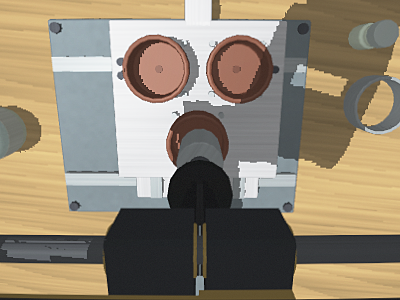

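The view shows bowl 3 at (197,140) under the sleeve (x≈200), about 2 mm off and well within tolerance. Bowls 1 and 2 are in place. Pressing.

step_arm:
  moves:
    - {"tx": 0,"ty": 0,"tz": 7,"roll": 0}
    - {"tx": 0,"ty": 0,"tz": 14,"roll": 0}
    - {"tx": 0,"ty": 0,"tz": 22,"roll": 0}
    - {"tx": 0,"ty": 0,"tz": 30,"roll": 0}
    - {"tx": 0,"ty": 0,"tz": 36,"roll": 0}
    - {"tx": 0,"ty": 0,"tz": 40,"roll": 0}
    - {"tx": 0,"ty": 0,"tz": 44,"roll": 0}
    - {"tx": 0,"ty": 0,"tz": 44,"roll": 0}
    - {"tx": 0,"ty": 0,"tz": 44,"roll": 0}
    - {"tx": 0,"ty": 0,"tz": 44,"roll": 0}
    - {"tx": 0,"ty": 0,"tz": 44,"roll": 0}
    - {"tx": 0,"ty": 0,"tz": 44,"roll": 0}

```text
t: 23.68
eef_pos: [624.0, -33.4, 178.1]
tcp_rot: [-3.141, 0.0, -3.034]
ft_force: [0.0, -0.5, 4.7]
opening: 0.007
grip_force: 2.5
```

Run:
```python
from h import *
f=[]
for _ in range(4): optics.read_camera("top"); f.append(env.state()["ft_force"])
print(np.round(f,1))
```

```text
[[ 0.2 -1.   5.1]
 [-0.3  0.2  5.4]
 [-0.4 -0.7  3.9]
 [-1.2  0.2  5.8]]
```

Pocket 3: 5 N at 178 mm gives 63 mm, the thick floor. So pocket 1 goes back under the spindle.

step_arm:
  moves:
    - {"tx": 0,"ty": 0,"tz": -15,"roll": 0}
    - {"tx": 0,"ty": 0,"tz": -45,"roll": 0}
    - {"tx": 0,"ty": 0,"tz": -68,"roll": 0}
    - {"tx": 38,"ty": 0,"tz": -68,"roll": 0}
    - {"tx": 76,"ty": 0,"tz": -68,"roll": 0}
    - {"tx": 114,"ty": 0,"tz": -68,"roll": 0}
    - {"tx": 150,"ty": -1,"tz": -68,"roll": 0}
    - {"tx": 168,"ty": -1,"tz": -68,"roll": 0}
    - {"tx": 168,"ty": -1,"tz": -68,"roll": 0}
    - {"tx": 168,"ty": -1,"tz": -68,"roll": 0}
  grip: 50

```text
t: 24.72
eef_pos: [456.7, -52.4, 246.1]
tcp_rot: [-3.142, 0.001, -3.035]
ft_force: [-0.1, -0.6, 0.7]
opening: 0.522
grip_force: 0.0
```

```bash
python3 -c "
from h import *
print(env.state()['eef_pos'],mv([457,-52.5,68],1.678))"
```

```text
[456.65727265 -52.35239886 246.0904854 ] (array([ -0.2,  -0.2, 178.1]), np.float64(-0.001))
```

step_arm:
  moves:
    - {"tx": 0,"ty": 0,"tz": 40,"roll": 0}
    - {"tx": 0,"ty": 0,"tz": 80,"roll": 0}
    - {"tx": 0,"ty": 0,"tz": 120,"roll": 0}
    - {"tx": 0,"ty": 0,"tz": 155,"roll": 0}
    - {"tx": 0,"ty": 0,"tz": 177,"roll": 0}
    - {"tx": 0,"ty": 0,"tz": 177,"roll": 0}
    - {"tx": 0,"ty": 0,"tz": 177,"roll": 0}
    - {"tx": 0,"ty": 0,"tz": 177,"roll": 0}

```text
t: 25.38
eef_pos: [458.1, -52.4, 69.5]
tcp_rot: [-3.141, 0.001, -3.034]
ft_force: [-0.6, -0.4, -0.2]
opening: 0.524
grip_force: 0.0
```

step_arm:
  moves:
    - {"tx": 0,"ty": 0,"tz": 0,"roll": 0}
    - {"tx": 0,"ty": 0,"tz": 0,"roll": 0}
    - {"tx": 0,"ty": 0,"tz": 0,"roll": 0}
    - {"tx": 0,"ty": 0,"tz": 0,"roll": 0}
    - {"tx": 0,"ty": 0,"tz": 0,"roll": 0}
    - {"tx": 0,"ty": 0,"tz": 0,"roll": 0}
    - {"tx": 0,"ty": 0,"tz": 0,"roll": 0}
  grip: 10

```text
t: 25.97
eef_pos: [457.3, -52.3, 69.0]
tcp_rot: [-3.141, 0.001, -3.034]
ft_force: [-1.1, -0.2, 6.8]
opening: 0.227
grip_force: 30.0
```

step_arm:
  moves:
    - {"tx": -8,"ty": -4,"tz": 0,"roll": 0}
    - {"tx": -17,"ty": -9,"tz": 0,"roll": 0}
    - {"tx": -26,"ty": -14,"tz": 0,"roll": 0}
    - {"tx": -36,"ty": -19,"tz": 0,"roll": 0}
    - {"tx": -45,"ty": -24,"tz": 0,"roll": 0}
    - {"tx": -54,"ty": -29,"tz": 0,"roll": 0}
    - {"tx": -63,"ty": -33,"tz": 0,"roll": 0}
    - {"tx": -70,"ty": -37,"tz": 0,"roll": 0}
    - {"tx": -74,"ty": -39,"tz": 0,"roll": 0}
    - {"tx": -74,"ty": -39,"tz": 0,"roll": 0}
    - {"tx": -74,"ty": -39,"tz": 0,"roll": 0}
    - {"tx": -74,"ty": -39,"tz": 0,"roll": 0}

```text
t: 26.97
eef_pos: [535.6, -83.5, 69.1]
tcp_rot: [-3.141, 0.002, -3.034]
ft_force: [0.6, -1.6, 5.8]
opening: 0.223
grip_force: 30.0
```

step_arm:
  moves:
    - {"tx": 0,"ty": 0,"tz": 0,"roll": 0}
    - {"tx": 0,"ty": 0,"tz": 0,"roll": 0}
    - {"tx": 0,"ty": 0,"tz": 0,"roll": 0}
    - {"tx": 0,"ty": 0,"tz": 0,"roll": 0}
    - {"tx": 0,"ty": 0,"tz": -30,"roll": 0}
    - {"tx": 0,"ty": 0,"tz": -70,"roll": 0}
    - {"tx": 0,"ty": 0,"tz": -110,"roll": 0}
    - {"tx": 0,"ty": 0,"tz": -150,"roll": 0}
    - {"tx": 0,"ty": 0,"tz": -175,"roll": 0}
    - {"tx": 0,"ty": 0,"tz": -175,"roll": 0}
    - {"tx": 0,"ty": 0,"tz": -175,"roll": 0}
  grip: 50

```text
t: 27.88
eef_pos: [534.9, -83.1, 244.6]
tcp_rot: [-3.141, 0.002, -3.034]
ft_force: [-0.5, 0.1, -0.2]
opening: 0.526
grip_force: 0.0
```

```bash
python3 -c "
from h import *
print(env.state()['eef_pos'],mv([622,-33,238],1.678))"
```

```text
[534.93620321 -83.130318   244.57823577] (array([-91.9,  40.5,   6.7]), np.float64(0.0))
```

step_arm:
  moves:
    - {"tx": -35,"ty": 14,"tz": 0,"roll": 0}
    - {"tx": -70,"ty": 28,"tz": 0,"roll": 0}
    - {"tx": -92,"ty": 40,"tz": 0,"roll": 0}
    - {"tx": -92,"ty": 40,"tz": 10,"roll": 0}
    - {"tx": -92,"ty": 40,"tz": 20,"roll": 0}
    - {"tx": -92,"ty": 40,"tz": 20,"roll": 0}
    - {"tx": -92,"ty": 40,"tz": 20,"roll": 0}
    - {"tx": -92,"ty": 40,"tz": 20,"roll": 0}
  grip: 0

```text
t: 28.55
eef_pos: [621.4, -34.1, 223.5]
tcp_rot: [3.141, -0.001, -3.035]
ft_force: [0.1, -0.1, 0.4]
opening: 0.028
grip_force: 0.0
```

```bash
python3 -c "
from h import *
wristcheck([(165,243),(245,320)])"
```

```text
bowl [ 170  173   65   63 3104] along y: [-210.7 -144.6] mid -177.7 near edge x+32: 616.0
bowl [ 249  173   61   49 1324] along y: [-130.4  -68.8] mid -99.6 near edge x+32: 616.2
spindle(624,-33) in slide axes [616.9 -99.6]
sleeve row 200 263 297 pred axis [278.9 217.4]
sleeve row 206 261 299 pred axis [278.9 217.4]
[621.6 -34.1 223.9] (array([-2.5,  0.9, -0.1]), None)
```

Pocket 1 is centred to within about 1–2 mm. Retreating upward, then a final look from the scene camera.

step_arm:
  moves:
    - {"tx": 0,"ty": 0,"tz": -30,"roll": 0}
    - {"tx": 0,"ty": 0,"tz": -60,"roll": 0}
    - {"tx": 40,"ty": 0,"tz": -80,"roll": 0}
    - {"tx": 80,"ty": 0,"tz": -80,"roll": 0}
    - {"tx": 120,"ty": 0,"tz": -80,"roll": 0}
    - {"tx": 120,"ty": 0,"tz": -80,"roll": 0}
    - {"tx": 120,"ty": 0,"tz": -80,"roll": 0}
    - {"tx": 120,"ty": 0,"tz": -80,"roll": 0}

```text
t: 29.27
eef_pos: [503.0, -46.8, 304.6]
tcp_rot: [-3.141, 0.002, -3.035]
ft_force: [0.4, -0.0, -0.1]
opening: 0.004
grip_force: 0.0
```

Run:
```python
from h import *
d=optics.read_camera("scene");cv2.imwrite("pics/f.png",cv2.resize(d["pixels"][190:350,200:400],None,fx=3.5,fy=3.5,interpolation=cv2.INTER_CUBIC))
```

```text
(no output)
```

View pics/f.png

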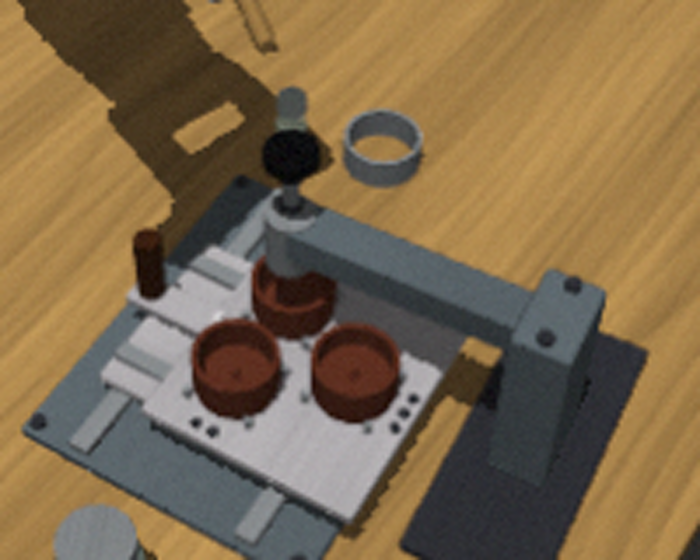

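The cap is up at (291,155), bowl 1 stands under the sleeve at (292,290), the other two stand in their pockets at (237,365) and (355,370), and the bystanders are in place.

```bash
python3 -c "
from cell import env
print(env.job_done())"
```

```text
the job is handed in; nothing more can be done
None
```

I gauged all three bowls in order (foot at about 51, 57 and 63 mm above the table), left the thinnest, in the one-rivet pocket, within about 1–2 mm of centre under the raised spindle, and handed the job in; no verdict came back.

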